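# Show a side-arm tube's round bottom to the inspection camera

### The job

Before the side-arm tube goes on vacuum, its round bottom must be looked at for cracks: draw it out of the rack and present it to the inspection camera, the tube in line with the lens axis, round bottom towards the lens, centred and 80 mm in front of it. Keep everything clear of the camera and its stand and leave the other glassware where it is. Finish while still holding the tube there, steady in the air, without setting it down.

Things in the scene. Friction and masses are not known exactly. Their poses are not given: they have to be found in the camera images.
- side_arm_tube: The tube to present: clear glass, 25 mm thick (rim 27.5), 150 mm long, hemispherical bottom, ~65 g; the only tube with a side arm. Origin: lowest point of the bottom, on its axis; z up the tube to the rim, x along the side arm. Starts near upright in a rack hole, turned any way, bottom 6 mm and rim 156 mm above the bench. Closing along its y, fingers pass the side arm and can take its top 45 mm.
- side_arm_end (a point): End of the side arm, a straight glass hose barb 10 to 12 mm thick standing square out of the tube's wall: on its axis, 51.5 mm from the tube's axis and 126 mm above the tube's lowest point (24 mm below the rim).
- rack: White plastic tube rack fixed to the bench, 106 x 262 x 76 mm; two rows of five 28 mm holes through plates, the top one 74 mm above the bench; holes 50 mm apart, at x = -25, 25 and y = -100, -50, 0, 50, 100 mm. A tube is clear once its bottom is above 76 mm. Three holes, at least 110 mm apart, hold tubes. Origin: centre of the underside, y along its length.
- camera: Inspection camera on the stand: black lens 30 mm across in a flat ring light 62 mm across with white face, aluminium body 38 mm square ending 92 mm behind the lens front. Origin: centre of the lens front, 112 to 152 mm above the bench. z: the lens axis, out of the lens, rising 50 degrees above level (40 from upright) towards the stand's front; y level. A rigid, fixed clamp holds it.
- view_point (a point): The place for the tube's lowest point: in the air on the lens axis, 80 mm in front of the lens front. From here the tube runs on along the lens axis, away from the lens, rim farthest. Axes as the camera's.
- stand: Laboratory stand fixed to the bench that carries the camera: grey iron base plate 170 x 110 x 9 mm, steel rod 12 mm thick and 254 mm high. Origin: on the bench straight below the lens front; the rod stands at x = +115 mm. Its -x side is the front, roughly towards the robot, to which the camera looks up. Camera, clamp and cross rod count as part of it.
- plain_tube_1: Bystander in the rack: glass tube like the side-arm tube (25 mm by 150 mm, round bottom) but with no side arm. Origin: lowest point of its bottom.
- plain_tube_2: Bystander in the rack: the same as the other plain tube. Origin: lowest point of its bottom.
- reagent_bottle: Bystander: glass reagent bottle with paper label and screw cap, 68 mm across, 140 mm high, standing on the bench beyond the rack. Origin: centre of its underside.
- beaker: Bystander: empty glass beaker, 72 mm across the rim, 92 mm high, standing on the bench at the robot's right. Origin: centre of its underside.
There are look-alikes about, which are no part of the job. Several things have the shape of the side_arm_tube; the one meant has the colours described above.

How it is judged:
On the way:
1. the side-arm tube is held by the fingers, drawn up clear of the rack (height (world z) of side_arm_tube above 0.08 m and contact force between the fingers and side_arm_tube above 2 N and contact force between side_arm_tube and rack below 0.2 N), for 0.1 s.
At the end, for the whole second after the job is handed in: Fingers hold the side-arm tube still in the air, off rack and stand: bottom 80 mm (within 15) before the lens and within 15 mm of its axis each way, tube along that axis within 12 degrees. Plain tubes within 20 mm, upright bottle and beaker within 30 mm of their starts (x of side_arm_tube in the frame of camera between -0.015 and 0.015 m and y of side_arm_tube in the frame of camera between -0.015 and 0.015 m and z of side_arm_tube in the frame of camera between 0.065 and 0.095 m and angle between the z axis of side_arm_tube and the z axis of camera, either way round below 0.21 rad and angle between side_arm_tube's own z axis and vertical below 1 rad and height (world z) of side_arm_tube above 0.12 m and contact force between the fingers and side_arm_tube above 2 N and contact force between side_arm_tube and rack below 0.2 N and contact force between side_arm_tube and stand below 0.2 N and linear speed of side_arm_tube below 0.02 m/s and angular speed of side_arm_tube below 0.15 rad/s and distance of each of plain_tube_1, plain_tube_2 from where it was at the start of the episode below 0.02 m and angle between each of plain_tube_1, plain_tube_2, reagent_bottle, beaker's own z axis and vertical below 0.15 rad and distance of each of reagent_bottle, beaker from where it was at the start of the episode below 0.03 m); the arm keeps its last pose, push and grip.
It fails at once if the camera or its stand is touched by the arm, the tube or anything else (contact force between stand and anything else above 1 N).
It fails at once if a plain tube is pulled out of its place (distance of any of plain_tube_1, plain_tube_2 from where it was at the start of the episode above 0.03 m).
It fails at once if the bottle or the beaker is pushed away or knocked over (distance of any of reagent_bottle, beaker from where it was at the start of the episode above 0.04 m or angle between any of reagent_bottle, beaker's own z axis and vertical above 0.3 rad).
It also fails if it takes over 38 s, if anything falls off the work surface, if the arm or the gripper's body presses on something with over 40 N, if the wrist force passes 120 N, or if a joint passes its speed limit or range.

### The arm

A 6-joint arm with a two-finger parallel gripper is mounted at the origin on the work surface. World frame = base frame: x ahead of the robot, y to its left, z up, the work surface at z = 0. Lengths are in m, angles in rad, forces in N, time in s.
With the tool pointing down it reaches from about 0.25 to 0.725 m from the base axis. Payload 4 kg.
Tool frame: the origin (TCP) lies at the very end of the fingers, on their centre line; the grasp point (between the pads) lies 19 mm behind it; z points along the fingers, y is the line along which they close (so a half turn about z gives the same grasp; the last joint's range is limited). The gripper opens to 85 mm and grips with 20 to 120 N. Pads are 22 mm wide; open, the fingers measure 114 mm over their backs; the gripper's body (76 mm by 85 mm) begins 54 mm behind the grasp point. The pads swing forward as they close: fully open they stand 13 mm farther back than shut.
Start: joints at [1.114, 0.241, 0.005, 1.335, 0, 1.571], TCP at [0.221, 0.449, 0.231] pointing down, gripper open.
Joint ranges: [-2.72, 2.72], [-1.05, 1.87], [-1.09, 1.28], [-1.99, 2.15], [-1.42, 1.44], [-3.14, 3.14]. Speed limits (rad/s): [2.79, 2.79, 3.14, 3.14, 3.14, 3.14].

### API

Orientations are given as a unit quaternion [x, y, z, w].
In Python, from workcell import telemetry, vision, workorder gives the robot as it stands.
- The arm moves only by the shell command python3 -m inch 'ROWS'. ROWS is JSON, a list of rows, each a list of 3 entries, a list of its own where there are three numbers: the turn, a rotation vector about the tool's x, y, z scaled (see below), then the shift along the tool's x, y, z scaled (see below), then the closure, from -1 (fully open) to 1 (shut). A call has 1 to 10 rows; each row shifts and turns the commanded pose from where the row before left it, along the tool's axes as they then stand; what a row does not reach is not made up. The controller multiplies each number of a shift by 0.3 m and each number of a turn by 360 degrees. A row lasts 1/12 s, in which the tool goes at most 41.7 mm and 7.16 degrees, less where a joint would pass 70% of its speed; a pose out of reach is approached as far as the arm can. A call with a number of a shift or a turn outside -1 to 1 is refused whole. A call with a gripper value outside its range is refused whole. The fingers move at their own pace and stop on an object; the grip force is fixed at half the most. Time passes only in rows, so rows that do not move let the fingers close. It gives the time, the measured TCP pose, the force, the opening and the grip force at its end, in the units of the state.
- telemetry.get_obs(): the state, without advancing time (a new reading comes with each control period).
- vision.camera(name): name is "scene" or "top" or "wrist"; returns a dict with "img" (400x640x3 uint8, red, green, blue), "fov_y" (degrees; the focal length in pixels is half the picture's height over the tangent of half this angle, whatever the lens; pixels are square), "cx", "cy" (the principal point, pixels), "pose" (4x4, takes a point from camera to world coordinates). Camera axes: x right, y up, looking along -z (the intrinsics and any distortion apply to the point x, -y, -z); pixel columns grow to the right and rows downward; lengths in m; the calibration is good to about 2 mm. The wrist camera is an equidistant fisheye: a pixel r from the principal point sees the ray r / f radians off the axis. A picture is of the moment at which its call begins. There is no depth.
- workorder.job_done(): hands the job in; it is judged then, once.
The state is a dict: "clock": time; "joint_pos": joint angles; "joint_vel": joint speeds; "tau": joint torques, N m; "eef_pos": TCP position; "tool_rot": TCP orientation; "ft_force": force on the tool from outside, world axes, zero at the start; "ft_torque": the same for the moment, N m; "grip_width": finger opening in m; "grasp_force": force on a finger pad.
Only numpy, scipy, OpenCV 4.12 (cv2) and the standard library are available. Lean on these libraries where they do the work, as an engineer would, in place of code of your own. Each camera call takes 0.05 s, during which the arm holds its last target. There are 200 camera calls.

## Working session

There is one attempt and no reset: what is moved stays moved. The work goes in short steps, Python scripts to look and compute and a shell command to move; the robot and the scene stay as the last step left them, time stands still between calls to the robot, and variables do not carry over. Pictures are saved under pics/ and viewed, at most 10 in all, crops included, and the job is handed in when it is done.

```bash
ls; mkdir -p pics
python3 - <<'E'
from workcell import telemetry, vision
import cv2,numpy as np
print(telemetry.get_obs())
for n in ["scene","top","wrist"]:
    c=vision.camera(n); cv2.imwrite(f"pics/{n}0.png",c["img"][:,:,::-1])
    np.savez(f"{n}0.npz",**c)
    print(n,c["fov_y"],c["cx"],c["cy"],np.round(c["pose"],4).tolist(),[k for k in c if k not in("img",)])
E
```

```text
pics
{'clock': 0.0, 'joint_pos': array([ 1.11400316e+00,  2.41397904e-01,  3.72656088e-03,  1.33520897e+00,
       -1.66082064e-05,  1.57079075e+00]), 'joint_vel': array([-5.05596744e-04, -8.71900051e-04, -4.31315689e-04,  9.26320095e-06,
        3.36039428e-04, -4.55083495e-04]), 'tau': array([-4.99056878e-04, -3.72318721e+01,  2.52406937e+01,  1.68929558e-02,
        8.48265995e-05,  1.74762067e-05]), 'eef_pos': array([0.22026071, 0.44816386, 0.23042139]), 'tool_rot': array([ 2.26413195e-01,  9.74030790e-01, -1.01681412e-03, -2.27838645e-04]), 'ft_force': array([0.47743654, 0.4473569 , 0.19774954]), 'ft_torque': array([ 0.05138916, -0.02179953, -0.04544159]), 'grasp_force': 0.0, 'grip_width': 0.08522066780409729}
scene 45.227640948837404 316.87585063780955 196.34049345928076 [[-0.5006, -0.5724, 0.6495, 1.4393], [0.8656, -0.3244, 0.3813, 0.6083], [-0.0076, 0.7531, 0.6578, 1.0243], [0.0, 0.0, 0.0, 1.0]] ['fov_y', 'cx', 'cy', 'pose']
top 51.57941445616983 317.84237143723414 200.87478715406996 [[0.0133, 0.994, -0.1081, 0.3695], [-0.9999, 0.0144, 0.0095, 0.0924], [0.011, 0.108, 0.9941, 1.4904], [0.0, 0.0, 0.0, 1.0]] ['fov_y', 'cx', 'cy', 'pose']
wrist 65.70646984690485 322.84554204037744 199.26963918243882 [[0.4409, -0.8629, -0.2469, 0.1572], [0.8975, 0.4235, 0.1228, 0.4793], [-0.0014, -0.2758, 0.9612, 0.3734], [0.0, 0.0, 0.0, 1.0]] ['fov_y', 'cx', 'cy', 'pose']
```

Run:
```python
import cv2,numpy as np
a=[cv2.imread(f"pics/{n}0.png") for n in ["scene","top"]]
cv2.imwrite("pics/scene0b.png",cv2.resize(a[0],(800,500),interpolation=cv2.INTER_CUBIC))
cv2.imwrite("pics/top0b.png",cv2.resize(a[1],(800,500),interpolation=cv2.INTER_CUBIC))
```

```text
(no output)
```

View pics/scene0.png

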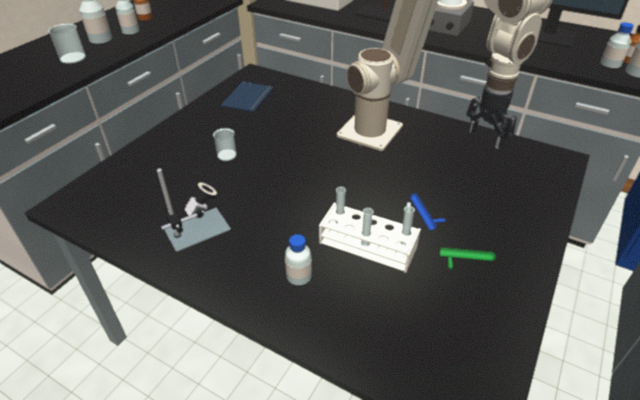

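View pics/top0.png

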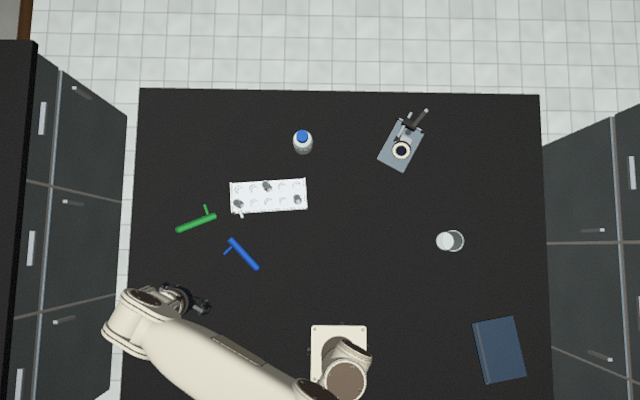

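Scene: the rack is at (370,235) with tubes at about (340,200), (367,225) and (408,218). The camera's ring light is at (207,188) and its plate at (197,230). Top: tubes at about (238,204), (267,187) and (297,199); ring at (401,151).
Candidates: the blue one (top 243,253) and the green one (top 196,222) lie on the bench and are coloured, so they are look-alikes. The clear tube at top (238,204) seems to have a side arm. I'll confirm that in a crop.

Run:
```python
import cv2,numpy as np
s=cv2.imread("pics/scene0.png");t=cv2.imread("pics/top0.png")
f=lambda im,x,y,w,h,k:cv2.resize(im[y:y+h,x:x+w],None,fx=k,fy=k,interpolation=cv2.INTER_CUBIC)
a=f(t,220,170,100,50,8)
b=f(s,315,180,115,90,0+4); c=f(t,370,100,85,90,4)
o=np.zeros((400+360,800,3),np.uint8)
o[:400]=a; o[400:,:460]=b; o[400:,460:800]=c
cv2.imwrite("pics/c1.png",cv2.resize(o,None,fx=.78,fy=.78,interpolation=cv2.INTER_AREA))
```

```text
(no output)
```

View pics/c1.png

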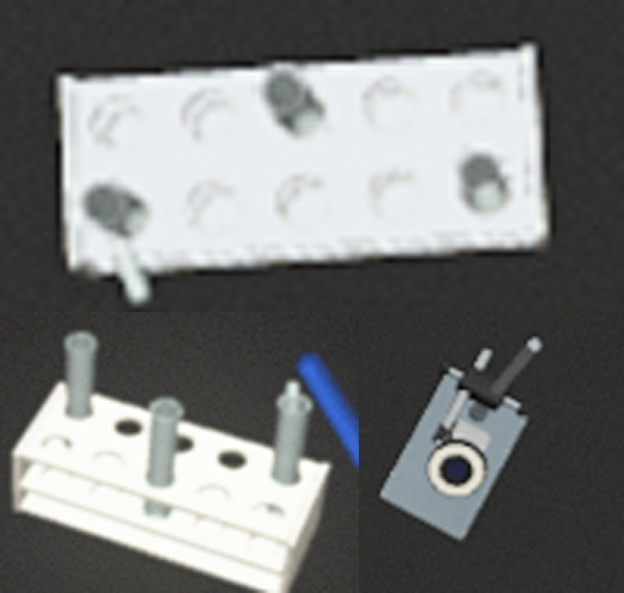

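View pics/wrist0.png

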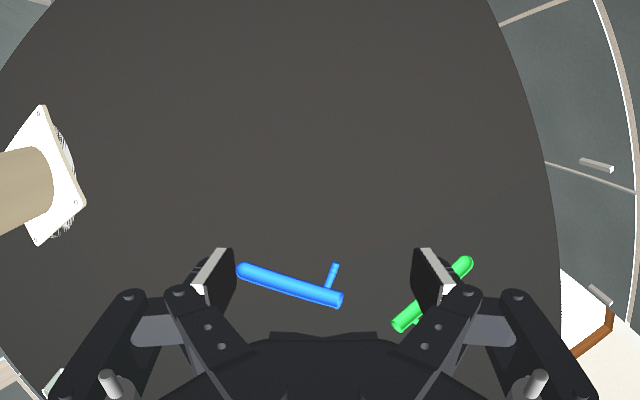

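Confirmed: of the clear tubes, only the one at top (238,204), scene (408,210), has a side arm. Its arm tip is at top (242,218) and points to the robot's side. The wrist view shows only the blue and green decoys.

```bash
cat > h.py <<'E'
import numpy as np
from scipy.optimize import least_squares
from scipy.spatial.transform import Rotation as R
def load(n): return dict(np.load(n+".npz"))
def ray(c,u,v,fish=False):
    f=200/np.tan(np.radians(float(c["fov_y"]))/2)
    p=np.array([u-c["cx"],v-c["cy"]])/f
    if fish:
        r=np.hypot(*p); d=np.array([*(p/r*np.sin(r)),np.cos(r)])
    else: d=np.array([*p,1.])
    d=c["pose"][:3,:3]@(d*[1,-1,-1]); return c["pose"][:3,3],d/np.linalg.norm(d)
def proj(c,P,fish=False):
    f=200/np.tan(np.radians(float(c["fov_y"]))/2)
    q=(np.linalg.inv(c["pose"])@np.append(P,1))[:3]*[1,-1,-1]
    if fish:
        s=np.hypot(q[0],q[1]); return np.array([c["cx"],c["cy"]])+f*np.arctan2(s,q[2])/s*q[:2]
    return np.array([c["cx"],c["cy"]])+f*q[:2]/q[2]
def tri(*rays):
    A=sum(np.eye(3)-np.outer(d,d) for o,d in rays); b=sum((np.eye(3)-np.outer(d,d))@o for o,d in rays)
    P=np.linalg.solve(A,b); return P,[float(np.linalg.norm(np.cross(P-o,d))) for o,d in rays]
def atz(r,z): o,d=r; return o+d*(z-o[2])/d[2]
E
python3 - <<'E'
from h import *
np.set_printoptions(precision=4,suppress=True)
s,t=load("scene0"),load("top0")
tc=lambda x,y:ray(t,220+x/6.24,170+y/6.24)
sc=lambda x,y:ray(s,315+x/3.12,180+(y-312)/3.12)
cc=lambda x,y:ray(t,370+(x-359)/3.12,100+(y-312)/3.12)
for n,a,b in [("rim side",tc(97,202),sc(293,402)),("rim mid",tc(285,88),sc(166,408)),("rim right",tc(482,168),sc(80,342)),
 ("arm tip",tc(138,296),sc(292,386)),
 ("lens",cc(457,470),ray(s,207,188)),("rodtop",cc(535,345),ray(s,161,170))]: print(n,*tri(a,b))
rk=[atz(tc(*p),.076) for p in [(65,77),(533,48),(547,245),(70,268)]]
print("rack corners",np.array(rk),np.mean(rk,0), np.linalg.norm(rk[1]-rk[0]),np.linalg.norm(rk[2]-rk[1]))
bp=[atz(cc(*p),.009) for p in [(380,495),(462,540),(527,420),(448,367)]]
print("plate",np.array(bp),[np.linalg.norm(bp[i]-bp[i-1]) for i in range(4)], [np.degrees(np.arctan2(*(bp[a]-bp[b])[1::-1])) for a,b in((2,1),(3,0))])
for n,p in [("bottle",ray(t,303,136)),("beaker",ray(t,457,240))]: print(n,atz(p,.14 if n=="bottle" else .0))
E
```

```text
rim side [0.506  0.3447 0.1573] [0.0008282256668023047, 0.0008282256668021606]
rim mid [0.5663 0.2514 0.1563] [0.0015341257947690877, 0.0015341257947690595]
rim right [0.5259 0.1477 0.1567] [0.0012030808316462478, 0.0012030808316463456]
arm tip [0.459  0.3273 0.1311] [5.3287549197395616e-05, 5.328754919738446e-05]
lens [ 0.6891 -0.1972  0.1389] [0.00010598751288790517, 0.00010598751288782307]
rodtop [ 0.7882 -0.2494  0.2524] [0.00225466169484576, 0.0022546616948459284]
rack corners [[0.5832 0.381  0.076 ]
 [0.6033 0.1229 0.076 ]
 [0.4939 0.1134 0.076 ]
 [0.4775 0.3744 0.076 ]] [0.5395 0.2479 0.076 ] 0.2588782998098906 0.10983919567470693
plate [[ 0.6885 -0.1345  0.009 ]
 [ 0.6367 -0.23    0.009 ]
 [ 0.7811 -0.3081  0.009 ]
 [ 0.8438 -0.2153  0.009 ]] [np.float64(0.17500961086506273), np.float64(0.1087282118015901), np.float64(0.1641389600082848), np.float64(0.1119166732919377)] [np.float64(-28.379941312584943), np.float64(-27.51458850134993)]
bottle [0.7334 0.1319 0.14  ]
beaker [ 0.3972 -0.4245  0.    ]
```

Heights agree with the text: rims at 0.156–0.157, arm tip at 0.131 and 50 mm out, lens at 0.139, rod top at 0.252. The side-arm tube is in the left near hole at (0.507,0.345), with its arm at yaw about 200°. I'll turn the tool by −46.6° about its z, then go to an offset for a wrist look.

```bash
python3 -m inch '[[[0,0,-0.0185],[0,0,0],-1],[[0,0,-0.0185],[0,0,0],-1],[[0,0,-0.0185],[0,0,0],-1],[[0,0,-0.0185],[0,0,0],-1],[[0,0,-0.0185],[0,0,0],-1],[[0,0,-0.0185],[0,0,0],-1],[[0,0,-0.0185],[0,0,0],-1]]'
python3 -m inch '[[[0,0,0],[-0.064,-0.073,0],-1],[[0,0,0],[-0.064,-0.073,0],-1],[[0,0,0],[-0.064,-0.073,0],-1],[[0,0,0],[-0.064,-0.073,0],-1],[[0,0,0],[-0.064,-0.073,0],-1],[[0,0,0],[-0.064,-0.073,0],-1],[[0,0,0],[-0.064,-0.073,0],-1],[[0,0,0],[-0.064,-0.073,0],-1],[[0,0,0],[-0.064,-0.073,0],-1],[[0,0,0],[0,0,0],-1]]'
python3 - <<'E'
from h import *
from workcell import telemetry, vision
import cv2
c=vision.camera("wrist"); cv2.imwrite("pics/w1.png",c["img"][:,:,::-1]); np.savez("w1.npz",**c)
o=telemetry.get_obs(); print(o["clock"],o["eef_pos"],o["tool_rot"],o["joint_pos"])
for P in [(.506,.3447,.157),(.459,.3273,.131),(.5076,.346,.076),(.5663,.2514,.156)]: print(proj(c,np.array(P),True))
E
```

```text
clock: 0.73
eef_pos: [0.2204, 0.4485, 0.2309]
tool_rot: [-0.18, 0.984, -0.0, -0.0]
ft_force: [-0.0, 0.1, -0.1]
grip_width: 0.0855
grasp_force: 0.0
clock: 1.57
eef_pos: [0.4552, 0.3218, 0.2305]
tool_rot: [-0.175, 0.985, -0.001, 0.001]
ft_force: [0.0, 1.1, 0.2]
grip_width: 0.0852
grasp_force: 0.0
1.6167 [0.45310259 0.32282998 0.23047019] [-1.75413146e-01  9.84494779e-01 -3.15719860e-04 -3.98219510e-04] [ 6.19182894e-01  3.54446948e-01  1.59514516e-01  1.37685409e+00
 -2.29232793e-04  2.66532152e-01]
[327.74807253 275.76823743]
[327.49134734 206.42988468]
[327.36160844 238.27607237]
[204.40368829 295.03209836]
```

View pics/w1.png

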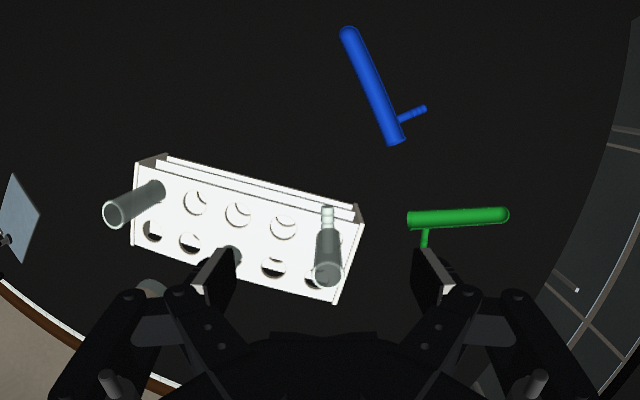

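The wrist view shows the rim at (328,273) and the arm tip at (327,207). The predictions were (328,276) and (327,206), so the positions hold. Next I go over the tube and descend.

```bash
python3 -m inch '[[[0,0,0],[-0.064,0.003,0],-1],[[0,0,0],[-0.064,0.003,0],-1],[[0,0,0],[-0.065,0.002,0],-1],[[0,0,0],[0,0,0],-1],[[0,0,0],[0,0,0],-1]]'
python3 - <<'E'
from h import *
from workcell import telemetry, vision
import cv2
c=vision.camera("wrist"); cv2.imwrite("pics/w2.png",c["img"][:,:,::-1]); np.savez("w2.npz",**c)
o=telemetry.get_obs(); print(o["clock"],o["eef_pos"],o["tool_rot"])
for P in [(.506,.3447,.157),(.459,.3273,.131)]: print(proj(c,np.array(P),True))
cv2.imwrite("pics/w2c.png",cv2.resize(c["img"][200:360,220:430,::-1],None,fx=3,fy=3))
E
```

```text
clock: 2.03
eef_pos: [0.5041, 0.3474, 0.2303]
tool_rot: [-0.178, 0.984, -0.0, -0.001]
ft_force: [-0.2, -0.1, -0.8]
grip_width: 0.0852
grasp_force: 0.0
2.0833 [0.50356193 0.34718466 0.23064672] [-1.77944484e-01  9.84040025e-01 -2.42522356e-04 -9.64936748e-04]
[318.09184788 211.37261666]
[318.56205664 139.79843194]
```

View pics/w2c.png

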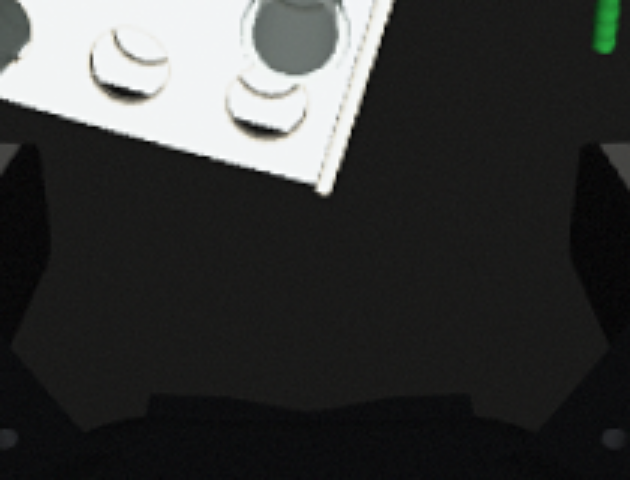

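The rim is at (318,210) against a prediction of (318,211), which is good. I descend with a 3 mm lateral correction, then close.

```bash
python3 -m inch '[[[0,0,0],[-0.006,-0.01,0],-1],[[0,0,0],[0,0,0.06],-1],[[0,0,0],[0,0,0.06],-1],[[0,0,0],[0,0,0.06],-1],[[0,0,0],[0,0,0.06],-1],[[0,0,0],[0,0,0.06],-1],[[0,0,0],[0,0,0.05],-1],[[0,0,0],[0,0,0.045],-1],[[0,0,0],[0,0,0],-1],[[0,0,0],[0,0,0],-1]]'
python3 -m inch '[[[0,0,0],[0,0,0],1],[[0,0,0],[0,0,0],1],[[0,0,0],[0,0,0],1],[[0,0,0],[0,0,0],1],[[0,0,0],[0,0,0],1],[[0,0,0],[0,0,0],1],[[0,0,0],[0,0,0],1],[[0,0,0],[0,0,0],1],[[0,0,0],[0,0,0],1],[[0,0,0],[0,0,0],1]]'
```

```text
clock: 2.92
eef_pos: [0.5063, 0.3442, 0.1126]
tool_rot: [-0.178, 0.984, -0.0, -0.001]
ft_force: [0.3, 0.6, 0.3]
grip_width: 0.0855
grasp_force: 0.0
clock: 3.75
eef_pos: [0.5077, 0.3453, 0.1135]
tool_rot: [-0.178, 0.984, 0.001, 0.001]
ft_force: [-0.6, 2.4, 4.8]
grip_width: 0.0235
grasp_force: 58.5
```

```bash
python3 -m inch '[[[0,0,0],[0,0,-0.03],1],[[0,0,0],[0,0,-0.045],1],[[0,0,0],[0,0,-0.06],1],[[0,0,0],[0,0,-0.06],1],[[0,0,0],[0,0,-0.06],1],[[0,0,0],[0,0,-0.06],1],[[0,0,0],[0,0,-0.06],1],[[0,0,0],[0,0,-0.06],1],[[0,0,0],[0,0,-0.06],1],[[0,0,0],[0,0,-0.06],1]]'
python3 -m inch '[[[0,0,0],[0,0,-0.06],1],[[0,0,0],[0,0,-0.05],1],[[0,0,0],[0,0,0],1],[[0,0,0],[0,0,0],1]]'
python3 - <<'E'
from h import *
from workcell import telemetry, vision
import cv2
for n in ["wrist","scene"]:
    c=vision.camera(n); np.savez(n[0]+"3.npz",**c); cv2.imwrite(f"pics/{n}3.png",c["img"][:,:,::-1])
o=telemetry.get_obs(); p=o["eef_pos"];r=R.from_quat(o["tool_rot"]); print(o["clock"],p,o["tool_rot"],o["joint_pos"],o["grip_width"])
u,v=proj(c,p).astype(int); print(u,v)
a=np.zeros((400,800,3),np.uint8); x=max(u-60,0); y=max(v-50,0)
a[:,:480]=cv2.resize(c["img"][y:y+100,x:x+120,::-1],(480,400),interpolation=cv2.INTER_CUBIC); print(x,y)
w=np.load("w3.npz")["img"][:,220:540:1,::-1]; a[:,480:]=w[:, :320]
cv2.imwrite("pics/c3.png",a)
E
```

```text
clock: 4.58
eef_pos: [0.5071, 0.3436, 0.2797]
tool_rot: [-0.177, 0.984, -0.001, -0.001]
ft_force: [0.3, 0.5, -1.2]
grip_width: 0.0239
grasp_force: 59.2
clock: 4.92
eef_pos: [0.5078, 0.3443, 0.3125]
tool_rot: [-0.177, 0.984, -0.0, 0.0]
ft_force: [-0.8, -0.2, -1.1]
grip_width: 0.0238
grasp_force: 59.2
5.0167 [0.50705814 0.34409627 0.31070078] [-1.77366135e-01  9.84143801e-01 -8.07307270e-04 -1.25743285e-03] [ 5.96452648e-01  4.71598145e-01  5.41828739e-01  1.64398076e+00
 -4.54309633e-04  2.39833907e-01] 0.023582906818696053
416 162
356 112
```

View pics/c3.png

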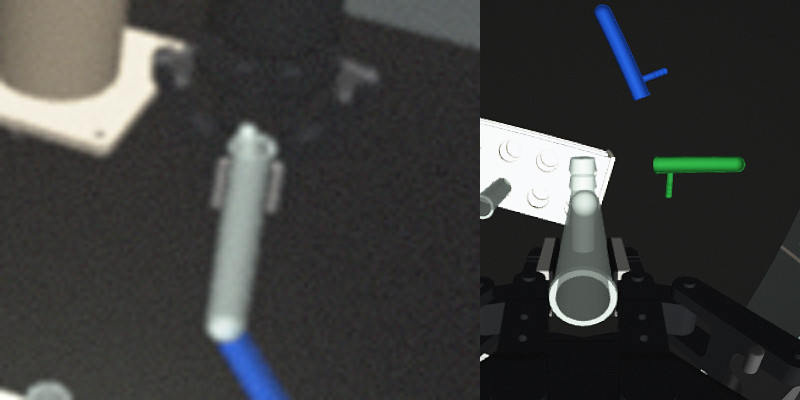

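The tube is held, bottom clear at scene about (412,197), rim at (419,149). In the wrist view the rim is at (324,297) and the bottom at about (324,205). I'll check its tilt in the hand and work out the moves.

Run:
```python
from h import *
np.set_printoptions(precision=4,suppress=True)
w,s=load("w3"),load("s3")
p=np.array([.5075,.3441,.3115]); r=R.from_quat([-.1772,.9842,-.0005,-.0005]); z=r.as_matrix()[:,2]
b=p+.1067*z
print("pred scene sphere/rim",proj(s,b-.0125*z),proj(s,b-.15*z))
print("pred wrist sphere/rim",proj(w,b-.0125*z,True),proj(w,b-.15*z,True))
print("tri sphere",*tri(ray(w,324,205,True),ray(s,412.5,194.0)),"pred",b-.0125*z)
print("tri rim",*tri(ray(w,324,297,True),ray(s,419,148.7)),"pred",b-.15*z)
yaw=np.radians(-28); L=np.array([.6891,-.1972,.1389])
a=np.array([-np.cos(yaw)*np.cos(np.radians(50)),-np.sin(yaw)*np.cos(np.radians(50)),np.sin(np.radians(50))])
V=L+.08*a; T=V+.1067*a; print("axis",a,"view",V,"TCP",T)
# turn (tool frame) to align tool z with -a
rv=np.cross(z,-a); rv=rv/np.linalg.norm(rv)*np.arccos(z@-a); tv=r.inv().apply(rv); print("turn units total",np.degrees(tv)/360,np.degrees(tv))
# waypoint before tilt and after, expressed in tool frames
M=np.array([.50,.0,.34]); print("shift1 units (present tool)",r.inv().apply(M-p)/.3)
r2=R.from_rotvec(rv)*r; pre=T+.08*a; print("pre",pre,"shift2 units (tilted tool)",r2.inv().apply(pre-M)/.3, "bottom after tilt",M-.1067*a)
```

```text
pred scene sphere/rim [411.5352 191.9296] [418.6129 148.255 ]
pred wrist sphere/rim [322.3263 200.9944] [321.9953 301.0745]
tri sphere [0.5107 0.3475 0.2144] [0.0007714931510561467, 0.0007714931510560582] pred [0.5074 0.344  0.2173]
tri rim [0.5065 0.3448 0.3531] [0.00017246318510658678, 0.00017246318510667102] pred [0.5075 0.3442 0.3548]
axis [-0.5675  0.3018  0.766 ] view [ 0.6437 -0.1731  0.2002] TCP [ 0.5831 -0.1409  0.2819]
turn units total [ 0.083  -0.0739  0.    ] [ 29.8807 -26.6067   0.    ]
shift1 units (present tool) [ 0.4236 -1.0663 -0.0936]
pre [ 0.5377 -0.1167  0.3432] shift2 units (tilted tool) [ 0.0591 -0.3622  0.1806] bottom after tilt [ 0.5606 -0.0322  0.2583]
```

```bash
python3 -m inch '[[[0,0,0],[0,0,-0.04],1],[[0,0,0],[0.01,-0.026,-0.03],1],[[0,0,0],[0.02,-0.05,-0.024],1],[[0,0,0],[0.03,-0.07,0],1],[[0,0,0],[0.03,-0.08,0],1],[[0,0,0],[0.035,-0.085,0],1],[[0,0,0],[0.035,-0.085,0],1],[[0,0,0],[0.035,-0.085,0],1],[[0,0,0],[0.035,-0.085,0],1],[[0,0,0],[0.035,-0.085,0],1]]'
python3 -m inch '[[[0,0,0],[0.035,-0.085,0],1],[[0,0,0],[0.035,-0.085,0],1],[[0,0,0],[0.035,-0.085,0],1],[[0,0,0],[0.03,-0.08,0],1],[[0,0,0],[0.03,-0.07,0],1],[[0,0,0],[0.02,-0.05,0],1],[[0,0,0],[0.01,-0.026,0],1],[[0,0,0],[0,0,0],1]]'
python3 -m inch '[[[0.004,-0.0035,0],[0,0,0],1],[[0.008,-0.007,0],[0,0,0],1],[[0.01,-0.009,0],[0,0,0],1],[[0.01,-0.009,0],[0,0,0],1],[[0.01,-0.009,0],[0,0,0],1],[[0.01,-0.009,0],[0,0,0],1],[[0.01,-0.009,0],[0,0,0],1],[[0.01,-0.009,0],[0,0,0],1],[[0.007,-0.006,0],[0,0,0],1],[[0.004,-0.003,0],[0,0,0],1]]'
python3 -m inch '[[[0,0,0],[0,0,0],1],[[0,0,0],[0,0,0],1]]'
cat > plan.py <<'E'
from h import *
from workcell import telemetry
np.set_printoptions(precision=4,suppress=True)
o=telemetry.get_obs(); p=o["eef_pos"]; r=R.from_quat(o["tool_rot"]); z=r.as_matrix()[:,2]
yaw=np.radians(-28); L=np.array([.6891,-.1972,.1389])
a=np.array([-np.cos(yaw)*np.cos(np.radians(50)),-np.sin(yaw)*np.cos(np.radians(50)),np.sin(np.radians(50))])
rv=np.cross(z,-a); rv=rv/np.linalg.norm(rv)*np.arcsin(np.linalg.norm(rv))
print(o["clock"],p,o["joint_pos"],o["grip_width"],"bottom",p+.1067*z)
print("turn units",np.degrees(r.inv().apply(rv))/360)
for k in (.08,0): print(k,"shift units",r.inv().apply(L+(.1867+k)*a-p)/.3)
E
python3 plan.py
```

```text
clock: 5.85
eef_pos: [0.5003, 0.1312, 0.3406]
tool_rot: [-0.177, 0.984, -0.0, -0.0]
ft_force: [-0.1, -0.8, 0.3]
grip_width: 0.0241
grasp_force: 59.2
clock: 6.52
eef_pos: [0.496, -0.024, 0.3406]
tool_rot: [-0.176, 0.984, -0.0, -0.0]
ft_force: [0.6, 0.4, -0.8]
grip_width: 0.0238
grasp_force: 59.2
clock: 7.35
eef_pos: [0.4948, -0.0207, 0.3393]
tool_rot: [-0.168, 0.925, -0.211, 0.269]
ft_force: [-0.9, 0.3, 0.3]
grip_width: 0.0237
grasp_force: 59.2
clock: 7.52
eef_pos: [0.4961, -0.0208, 0.3403]
tool_rot: [-0.167, 0.925, -0.211, 0.268]
ft_force: [0.4, 0.2, -0.4]
grip_width: 0.024
grasp_force: 59.1
7.5167 [ 0.4961 -0.0208  0.3403] [ 0.2133 -0.2233 -0.4053  0.8208 -0.4257 -0.2706] 0.023994348184583722 bottom [ 0.5565 -0.0528  0.2584]
turn units [ 0.0004 -0.0002 -0.    ]
0.08 shift units [ 0.0198 -0.3056  0.1671]
0 shift units [ 0.0195 -0.3063  0.4338]
```

```bash
python3 -m inch '[[[0,0,0],[0.001,-0.02,0.01],1],[[0,0,0],[0.002,-0.035,0.02],1],[[0,0,0],[0.003,-0.045,0.025],1],[[0,0,0],[0.003,-0.05,0.028],1],[[0,0,0],[0.003,-0.05,0.027],1],[[0,0,0],[0.003,-0.045,0.025],1],[[0,0,0],[0.003,-0.035,0.02],1],[[0,0,0],[0.001,-0.025,0.012],1],[[0,0,0],[0,0,0],1],[[0,0,0],[0,0,0],1]]'
python3 plan.py
python3 - <<'E'
from h import *
from workcell import vision
import cv2
w,s=[vision.camera(n) for n in("wrist","scene")]
np.savez("w4.npz",**w);np.savez("s4.npz",**s)
L=np.array([.6891,-.1972,.1389]); print(proj(w,L,True),proj(s,L))
a=np.zeros((480,800,3),np.uint8)
a[:,:400]=cv2.resize(w["img"][140:340,240:407,::-1],(400,480),interpolation=cv2.INTER_CUBIC)
a[:,400:]=cv2.resize(s["img"][130:250,150:250,::-1],(400,480),interpolation=cv2.INTER_CUBIC)
cv2.imwrite("pics/c4.png",a)
E
```

```text
clock: 8.35
eef_pos: [0.5386, -0.1182, 0.3436]
tool_rot: [-0.166, 0.925, -0.211, 0.268]
ft_force: [0.3, -0.7, -0.6]
grip_width: 0.0239
grasp_force: 59.1
8.35 [ 0.5386 -0.1182  0.3436] [-0.0721 -0.1602 -0.3621  0.717  -0.2636 -0.5162] 0.02388861836532878 bottom [ 0.5989 -0.1504  0.2617]
turn units [ 0.0001 -0.0004 -0.    ]
0.08 shift units [ 0.0007  0.0054 -0.0022]
0 shift units [0.0001 0.0052 0.2644]
[323.81351306 165.54983362] [207.03425177 188.01073996]
```

View pics/c4.png

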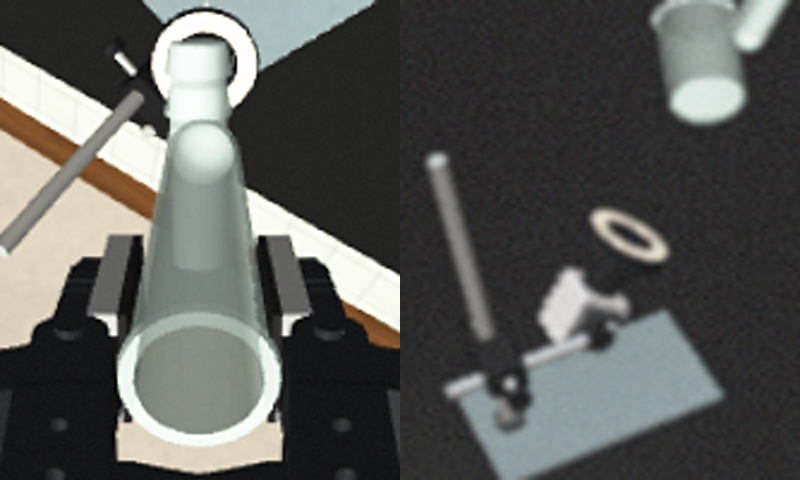

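The wrist view shows the ring centred at (326,166) against a prediction of (324,166), and the tube bottom at (326,203) in line with it. Scene ring is at (207,189), prediction (207,188). The lens position holds to about 2 mm. I now advance along the axis.

```bash
python3 -m inch '[[[0,0,0],[0.001,0,0.015],1],[[0,0,0],[0.001,0,0.03],1],[[0,0,0],[0.001,0,0.04],1],[[0,0,0],[0.001,0.001,0.045],1],[[0,0,0],[0.001,0,0.045],1],[[0,0,0],[0.001,0,0.04],1],[[0,0,0],[0.001,0,0.027],1],[[0,0,0],[0,0,0.015],1],[[0,0,0],[0,0,0],1],[[0,0,0],[0,0,0],1]]'
python3 -m inch '[[[0,0,0],[0,0,0],1],[[0,0,0],[0,0,0],1],[[0,0,0],[0,0,0],1],[[0,0,0],[0,0,0],1]]'
python3 plan.py
python3 - <<'E'
from h import *
from workcell import vision
import cv2
w,s=[vision.camera(n) for n in("wrist","scene")]
np.savez("w5.npz",**w);np.savez("s5.npz",**s)
a=np.zeros((480,800,3),np.uint8)
a[:,:400]=cv2.resize(w["img"][140:340,240:407,::-1],(400,480),interpolation=cv2.INTER_CUBIC)
a[:,400:]=cv2.resize(s["img"][110:230,170:270,::-1],(400,480),interpolation=cv2.INTER_CUBIC)
cv2.imwrite("pics/c5.png",a)
E
```

```text
clock: 9.28
eef_pos: [0.5803, -0.1412, 0.2832]
tool_rot: [-0.167, 0.925, -0.211, 0.268]
ft_force: [0.1, -0.6, -0.0]
grip_width: 0.0238
grasp_force: 59.1
clock: 9.62
eef_pos: [0.5804, -0.1413, 0.2841]
tool_rot: [-0.166, 0.925, -0.211, 0.269]
ft_force: [0.3, 0.4, -0.7]
grip_width: 0.0236
grasp_force: 59.1
9.6167 [ 0.5804 -0.1413  0.2841] [-0.1212 -0.0363 -0.4147  0.5287 -0.2329 -0.5577] 0.023594644589147083 bottom [ 0.6409 -0.1735  0.2023]
turn units [ 0.0001 -0.0001  0.    ]
0.08 shift units [-0.0047  0.0029 -0.2564]
0 shift units [-0.0049  0.0028  0.0102]
```

View pics/c5.png

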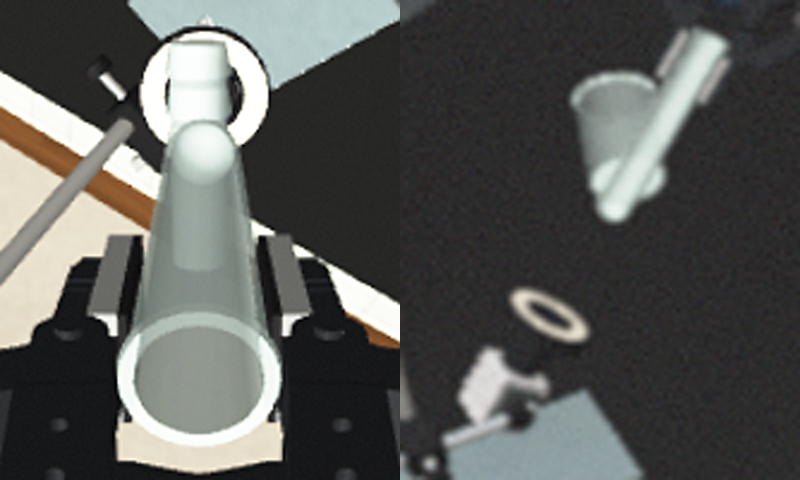

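The tube runs in line with the lens. Wrist: ring at (326,179), bottom at (326,203). Scene: bottom at (223,162), ring at (207.5,189). I'll check the numbers.

Run:
```python
from h import *
np.set_printoptions(precision=4,suppress=True)
w,s,t,w4=load("w5"),load("s5"),load("top0"),load("w4")
S,e=tri(ray(w,326,203.3,True),ray(s,223.2,162)); Rm,e3=tri(ray(w,323.5,140+380/2.4,True),ray(s,170+308/4,110+41/4))
L,e2=tri(ray(w,326,179.2,True),ray(w4,325.6,165.8,True),ray(s,207.4,188.6),ray(t,401.4,150.6))
yaw=np.radians(-28);c,k=np.cos(np.radians(50)),np.sin(np.radians(50))
z=np.array([-np.cos(yaw)*c,-np.sin(yaw)*c,k]); y=np.array([-np.sin(yaw),np.cos(yaw),0]); x=np.cross(y,z)
ax=(Rm-S)/np.linalg.norm(Rm-S); b=S-.0125*ax
print("sphere",S,e,"rim",Rm,e3,np.linalg.norm(Rm-S),"lens",L,e2)
print("bottom in cam",[float(q@(b-L)) for q in(x,y,z)],"angle",np.degrees(np.arccos(ax@z)))
```

```text
sphere [ 0.6373 -0.1676  0.209 ] [6.452510577694064e-05, 6.452510577696872e-05] rim [ 0.5583 -0.1291  0.3147] [0.00024877465782699324, 0.0002487746578270656] 0.1374392163961053 lens [ 0.6896 -0.1957  0.1376] [0.0011378745712031933, 0.0005838556302570525, 3.5386419717796e-05, 0.0016205772681560627]
bottom in cam [0.00033963172589369234, 0.0005443624999820207, 0.08033397175075868] angle 1.3243138437367723
```

The bottom measures (0.3, 0.5, 80.3) mm in the camera frame, tilt 1.3°, and the sphere-to-rim length is 137.4 mm against 137.5 expected. The tube is steady, so I'm handing in.

```bash
python3 -c "
from workcell import workorder; print(workorder.job_done())"
```

```text
the job is handed in; nothing more can be done
None
```

The job is handed in, with the side-arm tube held steady on the lens axis, round bottom towards the lens; my last measurement put the bottom 80.3 mm in front of the lens, within 1 mm of the axis and tilted about 1.3°, and the hand-in gave back no verdict.

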